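# Fit the white glass plate into the microscope's gliding stage

## Task

The gliding stage of the inspection microscope is missing its insert: fit the white glass stage plate into the round pocket in the stage's top so that it lies fully home, flush and level with the grey face, and let go of it. The top floats on its base and may have been left anywhere in its travel, so feel for the pocket: lay the plate on the face and slide it about with a light touch until it drops in. It is glass, so do not drop it or press it hard; leave the black plate, the loupe and the blue pump bottle where they stand.

Things in the scene. Friction and masses are not known exactly. Their poses are not given: they have to be found in the camera images.
- white_plate: White opal glass stage plate: plain disc 64 mm across, 8 mm thick, about 65 g, flat on the bench right of the stage; once home nothing stands up to grip. Origin: centre of its underside, z its axis; both sides alike. Let go within about 7 mm of the pocket's centre it tips in, one edge left on the rim; moved towards its low side it then drops. Friction on the stage about 0.3.
- black_plate: Black stage plate of the same size, the spare one; it stays where it is. Origin at the centre of its underside.
- stage: Fixed cream base of the gliding stage. Origin: its centre, on the bench; x to the back edge, z up. On it floats a flat grey top, 150 (x) by 170 mm (y), face 31 mm above the bench. The top yields sideways at about 4 N: it stays put under the plate pressed with 5 N, is dragged along if pressed well over 10 N. Two clips lie by its back edge, 60 mm behind the pocket, 6 mm high.
- glide_centre (a point): Point fixed to the base, straight above its origin at the height of the top's face: where the pocket's centre is when the top stands in mid-travel. The pocket (66 mm across, 8 mm deep, floor 23 mm above the bench, smaller light hole in its floor) moves with the top and may start up to 17 mm from here along the stage's x and as much along its y; it never turns.
- loupe: Black jeweller's loupe, 34 mm across, 36 mm high, near the front edge; a bystander. Origin at the centre of its underside.
- blue_pump_bottle: Blue pump bottle, 52 x 54 x 128 mm, behind the stage, to its right; a bystander. Origin at the centre of its underside.

How it is judged:
By the outcome, as a careful person would: the job done as asked, in the order asked, and still so for the second after the job is handed in, with the robot touching nothing.
It also fails if it takes over 58 s, if anything falls off the work surface, if the arm or the gripper's body presses on something with over 40 N, if the wrist force passes 120 N, or if a joint passes its speed limit or range.

## Robot

A 6-joint arm with a two-finger parallel gripper is mounted at the origin on a cart in front of the work surface, level with it; the furniture and walls round the work are solid. World frame = base frame: x ahead of the robot, y to its left, z up, the work surface at z = 0. Lengths are in m, angles in rad, forces in N, time in s.
With the tool pointing down it reaches from about 0.35 to 0.875 m from the base axis. Payload 4.2 kg.
Tool frame: the origin (TCP) lies on the mounting face of the last link; the fingertips stand 173 mm ahead of it and the grasp point (between the pads) lies 155 mm ahead of it (manip.hold_point_z is the z of the grasp point in the tool frame, in m); z points along the fingers, y is the line along which they close (so a half turn about z gives the same grasp; the last joint's range is limited). The gripper opens to 85 mm and grips with 20 to 120 N. Pads are 22 mm wide; open, the fingers measure 114 mm over their backs; the gripper's body (76 mm by 85 mm) begins 54 mm behind the grasp point. The pads swing forward as they close: fully open they stand 13 mm farther back than shut.
Start: joints at [1.465, 0.385, 0.008, 0, -1.194, -0.259], TCP at [0.223, 0.584, 0.405] pointing down, gripper open.
Joint ranges: [-3.14, 3.14], [-1.21, 2.06], [-1.07, 1.41], [-3.16, 2.05], [-2.99, -0.16], [-3.1, 3.1]. Speed limits (rad/s): [2.79, 2.79, 3.14, 3.14, 3.14, 3.14].

## Interface

Orientations are given as a unit quaternion [w, x, y, z].
In Python, from rig import status, optics, finish_job, manip gives the robot as it stands.
- The arm moves only by the tool carry_out, never from a script. Its arguments are lists of equal length, an entry for each row: "offset": the shift along the tool's x, y, z in mm, a list of three; "delta_rot": the turn, a rotation vector about the tool's x, y, z in degrees, a list of three. A call has 1 to 20 rows; each row is the pose to reach, as a shift and turn from the pose commanded when the call began, along the tool's axes at that moment; what a row does not reach only later rows make up. A row lasts 1/10 s, in which the tool goes at most 50 mm and 8.59 degrees, less where a joint would pass 70% of its speed; a pose out of reach is approached as far as the arm can. A call with a gripper value outside its range is refused whole. "fingers" is the finger opening in mm, from 0 to 85.4, set as the call begins (left out, the last holds). The fingers move at their own pace and stop on an object; "squeeze" is the grip in N (left out, the last holds). Time passes only in rows, so rows that repeat a pose let the fingers close. It gives the time, the measured TCP pose, the force, the opening and the grip force at its end, in the units of the state.
- status.read_state(): the state, without advancing time (a new reading comes with each control period).
- optics.camera(name): name is "side" or "top"; returns (picture, depth): 400x640x3 uint8, red, green, blue; 400x640 float32, m along the optical axis (not along the pixel's ray), 0 where there is no reading.
- optics.camera_params(name): a dict with "fx", "fy", "cx", "cy" (pixels), "rvec" (rotation vector, rad) and "tvec" (3), from world to camera coordinates, as OpenCV has them. Camera axes: x right, y down, z forward; pixel columns grow to the right and rows downward; lengths in m; the calibration is good to about 2 mm. A picture is of the moment at which its call begins. camera_params takes no time and is no camera call.
- finish_job(): hands the job in; it is judged then, once.
Trained networks look in the newest picture that a camera, given by its name, has taken for a name from the list of things; names that differ only in an ending like _2 or _b are one class to them, and where a whole thing is asked for, a point or a joint stands for the part that bears it (a point fixed in the world has none). Each returns a list of dicts, best first, with "p" (0 to 1); they miss things now and then, are a little off and sometimes report something else, mostly with a low value. They report only what shows in the picture. A call takes as long as a camera call.
- optics.find_in(camera, query): "position" ([x, y, z] in m, in world coordinates, good to about 4 mm: the middle of the surface that is visible of it).
The state is a dict: "t": time; "joint_pos": joint angles; "qvel": joint speeds; "effort": joint torques, N m; "ee_pos": TCP position; "tool_rot": TCP orientation; "wrist_force": force on the tool from outside, world axes, zero at the start; "moment": the same for the moment, N m; "grip_width": opening from 0.0 (shut) to 1.0 (fully open); "finger_force": force on a finger pad.
Only numpy, scipy, OpenCV 4.12 (cv2) and the standard library are available. Lean on these libraries where they do the work, as an engineer would, in place of code of your own. Each camera call takes 0.05 s, during which the arm holds its last target. There are 200 camera calls.

## Working session

There is one attempt and no reset: what is moved stays moved. The work goes in short steps, Python scripts to look and compute and a tool call to move; the robot and the scene stay as the last step left them, time stands still between calls to the robot, and variables do not carry over. Pictures are saved under pics/ and viewed, at most 10 in all, crops included, and the job is handed in when it is done.

Besides the shell and the picture viewer there is one more tool, called after "Request:" as name(argument=value, ...) on one line, values as JSON. carry_out: Moves the arm, as the interface text tells. Its arguments: {"type":"object","properties":{"offset":{"type":"array","items":{"type":"array","items":{"type":"number"}}},"delta_rot":{"type":"array","items":{"type":"array","items":{"type":"number"}}},"fingers":{"type":"number"},"squeeze":{"type":"number"}},"required":["offset","delta_rot"]}

```bash
mkdir -p pics; cat > h.py <<'E'
import numpy as np, cv2
from rig import status, optics, finish_job, manip
def cloud(n):
    im,d=optics.camera(n); p=optics.camera_params(n)
    R,_=cv2.Rodrigues(np.array(p["rvec"],float)); t=np.array(p["tvec"],float).ravel()
    v,u=np.mgrid[0:400,0:640]
    c=np.stack([(u-p["cx"])/p["fx"]*d,(v-p["cy"])/p["fy"]*d,d],-1)
    return im,d,(c-t)@R   # world = R^T (c-t)
def save(n,im): cv2.imwrite("pics/"+n,im[:,:,::-1])
E
python3 - <<'E'
from h import *
for c in("top","side"):
    im,d,w=cloud(c); save(c+"0.png",im); np.save(c+"0.npy",w)
    for q in("white_plate","black_plate","stage","loupe","blue_pump_bottle"):
        print(c,q,[(np.round(r["position"],3).tolist(),round(r["p"],2)) for r in optics.find_in(c,q)[:2]])
print(status.read_state(), manip.hold_point_z)
E
```

```text
top white_plate [([0.542, 0.091, 0.012], 0.93)]
top black_plate [([0.422, 0.1, 0.008], 0.82)]
top stage [([0.513, 0.345, 0.03], 0.76)]
top loupe []
top blue_pump_bottle [([0.51, 0.339, 0.029], 0.52)]
side white_plate []
side black_plate [([0.422, 0.091, 0.006], 0.65)]
side stage [([0.511, 0.32, 0.029], 0.59)]
side loupe [([0.371, 0.235, 0.026], 0.59)]
side blue_pump_bottle [([0.694, 0.161, 0.092], 0.58)]
{'t': 0.6, 'joint_pos': array([ 1.46459406e+00,  3.84663608e-01,  7.92872030e-03, -3.90718847e-05,
       -1.19397405e+00, -2.58572624e-01]), 'qvel': array([ 0.00143592, -0.00167775, -0.00100321, -0.00083918, -0.00096551,
        0.00127224]), 'effort': array([ 3.07645014e-04, -3.91829896e+01,  1.88531077e+01,  4.18885142e+00,
       -3.82601056e-04, -1.83926346e-06]), 'ee_pos': array([0.22294259, 0.58386234, 0.40473952]), 'tool_rot': array([-4.21872518e-05,  9.83412161e-01, -1.81385004e-01, -2.14387099e-05]), 'wrist_force': array([ 0.26594126,  0.1573397 , -0.53928237]), 'moment': array([ 0.03325922,  0.00497361, -0.00601759]), 'finger_force': 0.0, 'grip_width': 0.9984370488700978} 0.1547
```

View pics/top0.png

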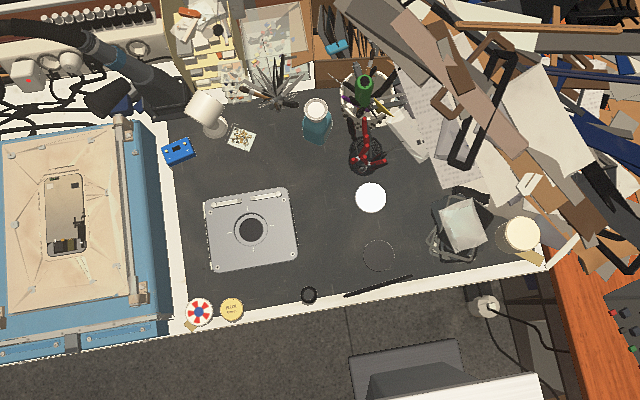

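View pics/side0.png

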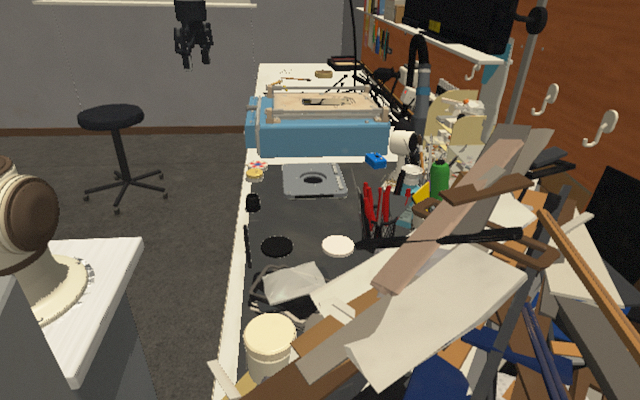

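The top view shows the white plate at (370,198), the black one at (379,256), the stage at (250,230) with the pocket at about (251,230), the loupe at (309,295) and the bottle at (317,120). The side view agrees with this. Next I'll measure the pocket, the plate and the clearances.

```bash
python3 - <<'E'
from h import *
im=cv2.imread("pics/top0.png"); w=np.load("top0.npy"); g=im.max(2).astype(int)
def circ(m,name):
    n,l,s,c=cv2.connectedComponentsWithStats(m.astype(np.uint8))
    for i in range(1,n):
        if s[i,4]>150:
            P=w[l==i]; print(name,c[i].round(1),s[i],np.median(P,0).round(4),"mid",((np.percentile(P,1,0)+np.percentile(P,99,0))/2).round(4),np.ptp(P,0).round(3))
m=np.zeros(g.shape,bool); m[170:230,345:400]=g[170:230,345:400]>200; circ(m,"white")
box=np.zeros(g.shape,bool); box[180:280,195:305]=1
z=w[...,2]
circ(box&(z>.0265)&(z<.04),"face")
m=np.zeros(g.shape,bool); m[205:255,225:275]=z[205:255,225:275]<.0265; circ(m,"pocket by z")
m[:]=0; m[205:255,225:275]=g[205:255,225:275]<100; circ(m,"pocket dark")
f=(box&(z>.0265)&(z<.04)).astype(np.uint8); c=max(cv2.findContours(f,0,2)[0],key=cv2.contourArea)
Q=np.array([w[p[0][1],p[0][0],:2] for p in c],np.float32); print(cv2.minAreaRect(Q))
print(z[205:256:4,225:276:4].__mul__(1000).round().astype(int))
# tall things near plate
for n,(x,y) in dict(p=(.54,.09)).items():
    k=(abs(w[...,0]-x)<.12)&(abs(w[...,1]-y)<.12)&(z>.02); P=w[k]; print(len(P),P.min(0),P.max(0)); 
    d=np.hypot(P[:,0]-x,P[:,1]-y); o=d.argsort()[:400:50]; print(P[o].round(3))
I=cv2.imread("pics/top0.png")[170:270,190:400]; cv2.imwrite("pics/c1.png",cv2.resize(I,None,fx=3.8,fy=3.8,interpolation=2))
E
```

```text
white [370.5 197.1] [355 182  31  31 725] [0.5403 0.0907 0.0081] mid [0.5399 0.0911 0.0086] [0.232 0.157 0.995]
face [250.3 229.8] [ 204  187   94   86 5613] [0.5104 0.3403 0.0311] mid [0.513  0.3397 0.0319] [0.151 0.176 0.013]
pocket by z [250.4 229. ] [234 213  33  33 843] [0.5148 0.3406 0.0209] mid [0.5143 0.3405 0.0209] [0.065 0.065 0.013]
pocket dark [250.7 229.4] [239 218  24  24 440] [0.5139 0.3402 0.019 ] mid [0.5134 0.3399 0.0193] [0.197 0.147 0.983]
((0.5133460760116577, 0.33972254395484924), (0.15050670504570007, 0.17571566998958588), 0.31437796354293823)
[[ 33  30  35  31  31  30  33  31  30  32  33  33  29]
 [ 33  31  32  30  29  33  30  31  30  31  31  32  31]
 [ 27  30  33  31  31  31  25  26  30  29  30  29  33]
 [ 29  30  31  31  24  23  23  23  23  23  31  30  32]
 [ 33  30  30  23  24  18  17  20  17  24  24  31  30]
 [ 30  30  31  21  17  20  19  17  16  18  23  33  30]
 [ 29  30  30  22  19  20  21  22  18  17  22  29  28]
 [ 32  32  30  23  16  17  19  21  23  22  21  29  32]
 [ 31  33  34  24  23  18  21  15  18  23  30  29  30]
 [ 33  33  32  31  23  20  17  19  22  21  30  30  30]
 [ 32  32  33  31  33  31  22  22  32  30 997  32  29]
 [ 33  33  31  33  31  29  31  30  32  32  30  27  33]
 [ 31  31  29  28  31  31  34  31  32  31  31  30  31]]
2583 [ 0.42047448 -0.0299933   0.02007765] [0.65999725 0.12846817 0.18021751]
[[0.559 0.111 0.166]
 [0.581 0.101 0.07 ]
 [0.587 0.089 0.077]
 [0.587 0.075 0.082]
 [0.592 0.103 0.116]
 [0.596 0.083 0.034]
 [0.59  0.124 0.114]
 [0.6   0.066 0.076]]
```

View pics/c1.png

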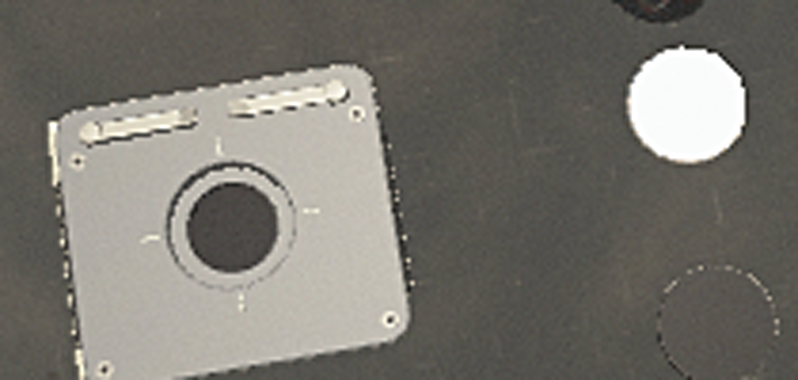

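Stage is aligned with the world axes; the pocket is near (0.5145, 0.3405) and the plate near (0.540, 0.091). The pen cup stands close behind the plate, so I'll check its clearance and compute the approach.

```bash
cat >> h.py <<'E'
from scipy.spatial.transform import Rotation as Ro
def go(pos,yaw=0,tilt=0,dz=.0):
    """TCP target; tool x at world yaw, z down, tilt = turn about tool y (deg)"""
    s=status.read_state(); q=s["tool_rot"]; R=Ro.from_quat([q[1],q[2],q[3],q[0]])
    T=Ro.from_euler("z",yaw,degrees=True)*Ro.from_euler("x",180,degrees=True)*Ro.from_euler("y",tilt,degrees=True)
    off=R.inv().apply(np.array(pos)-s["ee_pos"])*1000
    print("off",off.round(1),"rot",np.degrees((R.inv()*T).as_rotvec()).round(2),"pos",s["ee_pos"].round(4),"F",s["wrist_force"].round(2),"t",s["t"])
E
python3 - <<'E'
from h import *
for c in("top","side"):
    w=np.load(c+"0.npy"); 
    k=(w[...,0]>.45)&(w[...,0]<.66)&(abs(w[...,1]-.091)<.07)&(w[...,2]>.02)&(w[...,2]<.4)
    k=cv2.erode(k.astype(np.uint8),np.ones((2,2)))>0
    P=w[k]
    for a in np.arange(.02,.24,.02):
        S=P[(P[:,2]>=a)&(P[:,2]<a+.02)]
        if len(S)>3: print(c,round(a,2),len(S),"xmin",np.sort(S[:,0])[:3].round(3),"y",S[:,1].min().round(3),S[:,1].max().round(3))
go([.54,.091,.35]); go([.54,.091,.35],-20)
E
```

```text
top 0.02 42 xmin [0.588 0.589 0.59 ] y 0.061 0.118
top 0.04 92 xmin [0.584 0.585 0.586] y 0.058 0.122
top 0.06 223 xmin [0.579 0.58  0.58 ] y 0.021 0.123
top 0.08 123 xmin [0.576 0.577 0.577] y 0.05 0.122
top 0.1 150 xmin [0.571 0.572 0.574] y 0.046 0.128
top 0.12 158 xmin [0.569 0.57  0.571] y 0.064 0.127
top 0.14 23 xmin [0.566 0.653 0.653] y 0.11 0.122
side 0.02 72 xmin [0.589 0.589 0.589] y 0.067 0.11
side 0.04 260 xmin [0.585 0.585 0.586] y 0.055 0.119
side 0.06 374 xmin [0.581 0.581 0.581] y 0.051 0.123
side 0.08 353 xmin [0.577 0.577 0.578] y 0.049 0.12
side 0.1 450 xmin [0.574 0.574 0.574] y 0.044 0.123
side 0.12 197 xmin [0.569 0.57  0.57 ] y 0.038 0.127
side 0.14 33 xmin [0.565 0.567 0.568] y 0.035 0.116
off [472.  347.3  54.7] rot [ -0.    0.  -20.9] pos [0.2229 0.5839 0.4047] F [ 0.27  0.16 -0.54] t 0.6
off [472.  347.3  54.7] rot [-0.   0.  -0.9] pos [0.2229 0.5839 0.4047] F [ 0.27  0.16 -0.54] t 0.6
```

```bash
python3 -c "
from h import *
go([.446,.091,.273],0,20)"
```

```text
off [384.2 380.9 131.7] rot [  3.64  19.78 -20.69] pos [0.2229 0.5839 0.4047] F [ 0.27  0.16 -0.54] t 0.6
```

Request:
carry_out(offset=[[384,381,132],[384,381,132],[384,381,132],[384,381,132],[384,381,132],[384,381,132],[384,381,132],[384,381,132],[384,381,132],[384,381,132],[384,381,132],[384,381,132],[384,381,132],[384,381,132],[384,381,132],[384,381,132],[384,381,132],[384,381,132]], delta_rot=[[3.64,19.78,-20.69],[3.64,19.78,-20.69],[3.64,19.78,-20.69],[3.64,19.78,-20.69],[3.64,19.78,-20.69],[3.64,19.78,-20.69],[3.64,19.78,-20.69],[3.64,19.78,-20.69],[3.64,19.78,-20.69],[3.64,19.78,-20.69],[3.64,19.78,-20.69],[3.64,19.78,-20.69],[3.64,19.78,-20.69],[3.64,19.78,-20.69],[3.64,19.78,-20.69],[3.64,19.78,-20.69],[3.64,19.78,-20.69],[3.64,19.78,-20.69]], fingers=76, squeeze=25)

```text
t: 2.4
ee_pos: [0.4456, 0.0917, 0.2729]
tool_rot: [-0.0, 0.985, 0.001, 0.174]
wrist_force: [-0.9, -0.1, 0.2]
grip_width: 0.889
finger_force: 0.0
```

```bash
python3 - <<'E'
from h import *
im,d,w=cloud("side"); save("s1.png",im[130:300,180:460].repeat(2,0).repeat(2,1))
a=np.array([np.sin(.349),0,-np.cos(.349)]); tcp=status.read_state()["ee_pos"]
r=w-tcp; l=r@a; k=(abs(r[...,1])<.07)&(l>.08)&(l<.22)&(np.linalg.norm(r-l[...,None]*a,axis=-1)<.07)&(w[...,2]>.05)
k=cv2.erode(k.astype(np.uint8),np.ones((2,2)))>0
L=l[k];print(k.sum(),np.sort(L)[-8:].round(4)); P=w[k][L>np.sort(L)[-25]];print(P[:, :].round(3)[::3])
go([.446,.091,.273],0,20)
E
```

```text
411 [0.2125 0.2142 0.215  0.2159 0.2161 0.2163 0.218  0.2183]
[[0.574 0.103 0.119]
 [0.576 0.104 0.112]
 [0.577 0.102 0.106]
 [0.579 0.105 0.103]
 [0.579 0.103 0.097]
 [0.581 0.102 0.093]
 [0.578 0.071 0.102]
 [0.579 0.073 0.094]]
off [ 0.4  0.5 -0. ] rot [-0.02 -0.01  0.07] pos [0.4456 0.0915 0.2728] F [-0.06  0.53 -0.4 ] t 2.45
```

View pics/s1.png

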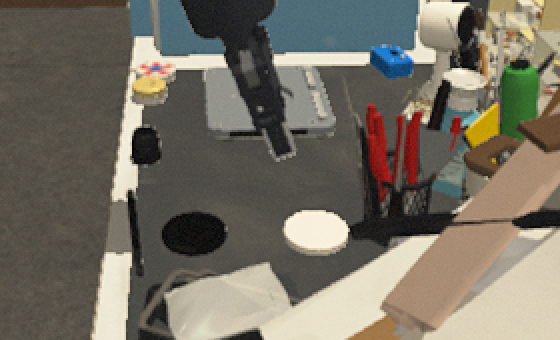

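Request:
carry_out(offset=[[0,0,25],[0,0,50],[0,0,75],[0,0,95],[0,0,105],[0,0,108],[0,0,108]], delta_rot=[[0,0,0],[0,0,0],[0,0,0],[0,0,0],[0,0,0],[0,0,0],[0,0,0]])

```text
t: 3.15
ee_pos: [0.5088, 0.0931, 0.2125]
tool_rot: [-0.001, 0.99, 0.0, 0.14]
wrist_force: [-0.3, 0.4, 0.9]
grip_width: 0.89
finger_force: 0.0
```

Request:
carry_out(offset=[[0,0,1.5],[0,0,3],[0,0,3]], delta_rot=[[0,0,0],[0,0,0],[0,0,0]])

```text
t: 3.45
ee_pos: [0.5102, 0.0929, 0.2114]
tool_rot: [-0.001, 0.99, 0.0, 0.139]
wrist_force: [-0.5, -0.7, -0.1]
grip_width: 0.893
finger_force: 0.0
```

```bash
python3 - <<'E'
from h import *
im,d,w=cloud("side"); save("s2.png",im[190:270,270:400].repeat(5,0).repeat(5,1))
go([.446,.091,.17],0,20)
E
```

```text
off [-73.1   2.   22.1] rot [-0.11  4.01  0.  ] pos [0.5102 0.0929 0.2114] F [-0.13  0.21 -0.12] t 3.5
```

View pics/s2.png

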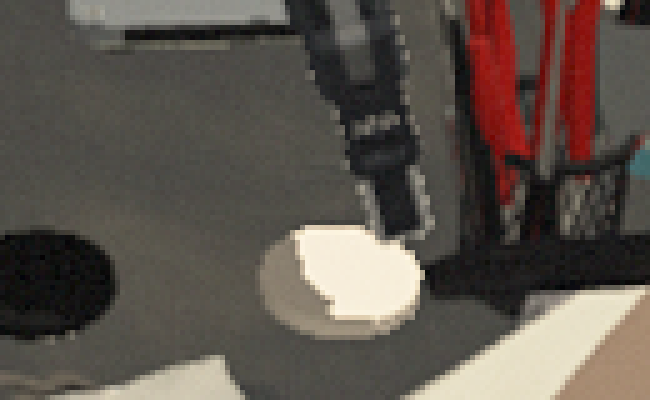

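The fingers are above the plate and clear of the cup, but the arm stopped short at about z = 0.21, so I'll check the joints.

```bash
python3 -c "
from h import *
print(status.read_state()['joint_pos'].round(3))"
```

```text
[ 0.428  0.388 -0.812  0.782 -0.16   0.382]
```

Joint 5 is at its limit, so a tilt of 20° can't be reached here. A grip 9 mm nearer to the robot with about 8° tilt still has the pads across the plate's widest line and clears the cup. I'll use that to draw the plate away, then regrip vertically.

```bash
python3 -c "
from h import *
go([.508,.091,.218],0,8)"
```

```text
off [-0.3  1.9 -6.9] rot [-0.11 -7.99  0.02] pos [0.5102 0.0929 0.2114] F [-0.13  0.21 -0.12] t 3.5
```

Request:
carry_out(offset=[[0,2,-7],[0,2,-7],[0,2,-7]], delta_rot=[[0,-4,0],[0,-8,0],[0,-8,0]])

```text
t: 3.8
ee_pos: [0.508, 0.0911, 0.2181]
tool_rot: [-0.002, 0.998, 0.0, 0.068]
wrist_force: [1.8, -1.8, 0.8]
grip_width: 0.889
finger_force: 0.0
```

```bash
python3 -c "
from h import *
go([.508,.091,.218],0,8)
go([.508,.091,.178],0,8)
print(status.read_state()['joint_pos'].round(3))"
```

```text
off [-0.   0.1  0.1] rot [-0.22  0.2   0.02] pos [0.508  0.0911 0.2181] F [ 1.84 -1.79  0.82] t 3.8
off [-5.4  0.3 39.8] rot [-0.22  0.2   0.02] pos [0.508  0.0911 0.2181] F [ 1.84 -1.79  0.82] t 3.8
[ 0.505  0.403 -0.58   0.138 -0.47   0.947]
```

Request:
carry_out(offset=[[-1.5,0,10],[-3,0,20],[-4,0,30],[-5.4,0,38],[-5.4,0,40],[-5.4,0,40]], delta_rot=[[0,0,0],[0,0,0],[0,0,0],[0,0,0],[0,0,0],[0,0,0]])

```text
t: 4.4
ee_pos: [0.5084, 0.0906, 0.1767]
tool_rot: [-0.0, 0.998, 0.0, 0.069]
wrist_force: [-0.2, 0.1, -0.0]
grip_width: 0.886
finger_force: 0.0
```

Request:
carry_out(offset=[[-0.1,0,1],[-0.2,0,2],[-0.3,0,3],[-0.3,0,3]], delta_rot=[[0,0,0],[0,0,0],[0,0,0],[0,0,0]])

```text
t: 4.8
ee_pos: [0.5087, 0.0911, 0.1746]
tool_rot: [-0.001, 0.998, 0.0, 0.07]
wrist_force: [0.3, 0.1, 0.3]
grip_width: 0.89
finger_force: 0.0
```

```bash
python3 - <<'E'
from h import *
im,d,w=cloud("side"); save("s3.png",im[190:270,270:400].repeat(5,0).repeat(5,1))
go([.508,.091,.17],0,8);print(status.read_state()['joint_pos'].round(3))
E
```

```text
off [-1.4  0.1  4.5] rot [-0.11  0.02  0.02] pos [0.5087 0.0911 0.1746] F [-0.26  0.12 -0.09] t 4.85
[ 0.502  0.478 -0.634  0.196 -0.342  0.889]
```

View pics/s3.png

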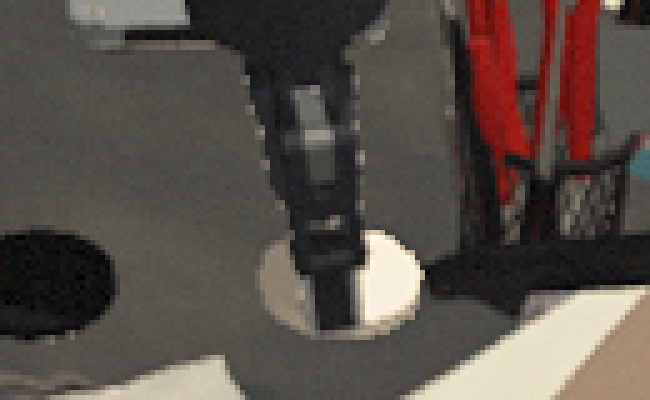

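Near finger is just outside the plate's edge with its tip a few mm above the bench, well clear of the cup. I'll keep feeling down.

Request:
carry_out(offset=[[-0.1,0,1],[-0.3,0,2],[-0.4,0,3],[-0.4,0,3]], delta_rot=[[0,0,0],[0,0,0],[0,0,0],[0,0,0]])

```text
t: 5.25
ee_pos: [0.5087, 0.091, 0.1713]
tool_rot: [-0.001, 0.998, 0.0, 0.069]
wrist_force: [-0.3, 1.1, 0.1]
grip_width: 0.888
finger_force: 0.0
```

Request:
carry_out(offset=[[-0.1,0,1],[-0.3,0,2],[-0.3,0,2]], delta_rot=[[0,0,0],[0,0,0],[0,0,0]])

```text
t: 5.55
ee_pos: [0.5086, 0.091, 0.1692]
tool_rot: [-0.001, 0.998, 0.0, 0.069]
wrist_force: [0.3, 0.7, -0.4]
grip_width: 0.887
finger_force: 0.0
```

Request:
carry_out(offset=[[0,0,0],[0,0,0],[0,0,0],[0,0,0],[0,0,0],[0,0,0]], delta_rot=[[0,0,0],[0,0,0],[0,0,0],[0,0,0],[0,0,0],[0,0,0]], fingers=58, squeeze=25)

```text
t: 6.15
ee_pos: [0.5087, 0.091, 0.1696]
tool_rot: [-0.001, 0.998, 0.0, 0.07]
wrist_force: [-0.6, -0.7, 3.4]
grip_width: 0.723
finger_force: 26.9
```

Request:
carry_out(offset=[[-0.3,0,-1.5],[-4,0,-2.1],[-8,-5,-2.7],[-12,-12,-3.3],[-17,-22,-4],[-22,-32,-4.7],[-27,-42,-5.4],[-31,-52,-6],[-34.4,-60,-6.4],[-34.4,-60,-6.4],[-34.4,-60,-6.4]], delta_rot=[[0,0,0],[0,0,0],[0,0,0],[0,0,0],[0,0,0],[0,0,0],[0,0,0],[0,0,0],[0,0,0],[0,0,0],[0,0,0]])

```text
t: 7.25
ee_pos: [0.4735, 0.1512, 0.1711]
tool_rot: [-0.001, 0.998, 0.001, 0.069]
wrist_force: [0.1, -0.4, -0.8]
grip_width: 0.72
finger_force: 27.3
```

```bash
python3 - <<'E'
from h import *
im,d,w=cloud("side"); save("s4.png",im[150:270,250:400].repeat(5,0).repeat(5,1))
print(optics.find_in("side","white_plate")[:2]); go([.508,.091,.17],0,8)
E
```

```text
[{'position': [0.5152, 0.1434, 0.0084], 'p': 0.6}]
off [33.8 59.8  5.7] rot [-0.09  0.05 -0.  ] pos [0.4737 0.1508 0.171 ] F [ 0.16  0.08 -1.33] t 7.35
```

View pics/s4.png

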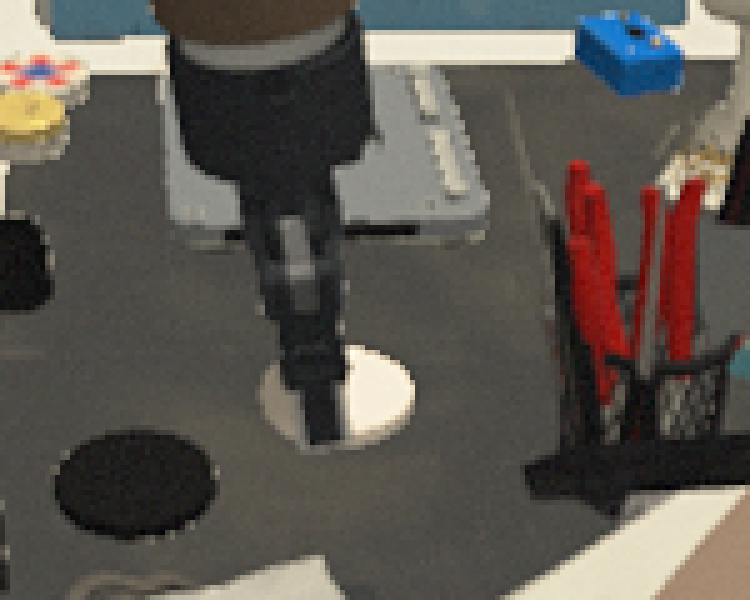

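The plate came along with the gripper and is now clear of the cup, at crop pixel (340,395). I'll set it down, release, rise and measure it again.

Request:
carry_out(offset=[[-0.1,0,1],[-0.2,0,1.7],[-0.2,0,1.7]], delta_rot=[[0,0,0],[0,0,0],[0,0,0]])

```text
t: 7.65
ee_pos: [0.4739, 0.1508, 0.1696]
tool_rot: [-0.001, 0.998, 0.0, 0.07]
wrist_force: [-0.3, -1.1, 2.4]
grip_width: 0.721
finger_force: 27.6
```

Request:
carry_out(offset=[[0,0,0],[0,0,0],[0,0,0],[0,0,0],[0,0,-15],[0,0,-30],[-10,0,-60],[-20,0,-75],[-20,0,-75]], delta_rot=[[0,0,0],[0,0,0],[0,0,0],[0,0,0],[0,0,0],[0,0,0],[0,0,0],[0,-8,0],[0,-8,0]], fingers=76)

```text
t: 8.55
ee_pos: [0.444, 0.152, 0.2431]
tool_rot: [-0.004, 1.0, -0.001, 0.001]
wrist_force: [2.5, 0.2, -0.1]
grip_width: 0.887
finger_force: 0.0
```

```bash
python3 - <<'E'
from h import *
for c in("side","top"):
    im,d,w=cloud(c); z=w[...,2]
    k=(im.min(2)>150)&(abs(w[...,0]-.51)<.06)&(abs(w[...,1]-.15)<.06)&(z<.02)
    P=w[k][:,:2].astype(np.float32); print(c,k.sum(),np.median(z[k]),cv2.minEnclosingCircle(P),np.percentile(P,[1,99],axis=0).mean(0),np.ptp(P,0))
go([.51,.15,.22])
E
```

```text
side 427 0.008565592505372761 ((0.5055071711540222, 0.14929859340190887), 0.03268102928996086) [0.5064524  0.14867556] [0.0610868  0.06191633]
  return _methods._mean(a, axis=axis, dtype=dtype,
  ret = ret.dtype.type(ret / rcount)
Traceback (most recent call last):
IndexError: index -1 is out of bounds for axis 0 with size 0
```

```bash
python3 -c "
from h import *
go([.506,.15,.173])"
```

```text
off [61.4  1.5 68.5] rot [-0.14 -0.2   0.05] pos [0.4443 0.1512 0.2413] F [ 0.22 -0.17  0.39] t 8.65
```

Request:
carry_out(offset=[[30,1,0],[55,1.5,0],[61.4,1.5,15],[61.4,1.5,30],[61.4,1.5,45],[61.4,1.5,58],[61.4,1.5,65],[61.4,1.5,68.5],[61.4,1.5,68.5]], delta_rot=[[0,0,0],[0,0,0],[0,0,0],[0,0,0],[0,0,0],[0,0,0],[0,0,0],[0,0,0],[0,0,0]])

```text
t: 9.55
ee_pos: [0.5049, 0.1494, 0.1717]
tool_rot: [-0.0, 1.0, 0.0, -0.001]
wrist_force: [-0.4, -0.2, 0.1]
grip_width: 0.89
finger_force: 0.0
```

Request:
carry_out(offset=[[0,0,0],[0,0,0],[0,0,0],[0,0,0],[0,0,0],[0,0,0]], delta_rot=[[0,0,0],[0,0,0],[0,0,0],[0,0,0],[0,0,0],[0,0,0]], fingers=58)

```text
t: 10.15
ee_pos: [0.5052, 0.1497, 0.1729]
tool_rot: [-0.001, 1.0, 0.0, 0.0]
wrist_force: [0.3, -0.6, 4.7]
grip_width: 0.726
finger_force: 27.8
```

Request:
carry_out(offset=[[0,0,-10],[0,0,-30],[0,0,-60],[0,0,-60],[0,0,-60]], delta_rot=[[0,0,0],[0,0,0],[0,0,0],[0,0,0],[0,0,0]])

```text
t: 10.65
ee_pos: [0.5047, 0.1493, 0.2329]
tool_rot: [-0.001, 1.0, 0.0, -0.0]
wrist_force: [-0.1, -0.2, -0.1]
grip_width: 0.725
finger_force: 27.5
```

```bash
python3 - <<'E'
from h import *
im,d,w=cloud("side"); save("s5.png",im[150:260,270:380].repeat(5,0).repeat(5,1))
for i in range(3): print(status.read_state()["ee_pos"].round(4),status.read_state()["wrist_force"].round(2))
z=w[...,2];k=(abs(w[...,0]-.506)<.045)&(abs(w[...,1]-.15)<.05)&(z>.03)&(z<.12)
wh=k&(im.min(2)>150);P=w[wh];print("plate",wh.sum(),np.percentile(P,[2,50,98],axis=0).round(4),cv2.minEnclosingCircle(P[:,:2].astype(np.float32)))
dk=k&(im.max(2)<90)&(abs(w[...,0]-.506)<.02);print("finger",np.percentile(w[dk],[1,3,50],axis=0).round(4))
go([.5145,.3405,.233])
E
```

```text
[0.5044 0.1491 0.2321] [ 0.25  0.1  -1.03]
[0.5044 0.1491 0.2321] [ 0.25  0.1  -1.03]
[0.5044 0.1491 0.2321] [ 0.25  0.1  -1.03]
plate 77 [[0.5196 0.1213 0.066 ]
 [0.5279 0.1405 0.0682]
 [0.536  0.1617 0.0703]] ((0.5236143469810486, 0.13802355527877808), 0.028301410377025604)
finger [[0.4934 0.1023 0.0677]
 [0.4943 0.1032 0.0682]
 [0.5036 0.1066 0.0868]]
off [  10.1 -191.4   -0.6] rot [-0.09  0.1  -0.  ] pos [0.5044 0.1491 0.2321] F [ 0.25  0.1  -1.03] t 10.7
```

View pics/s5.png

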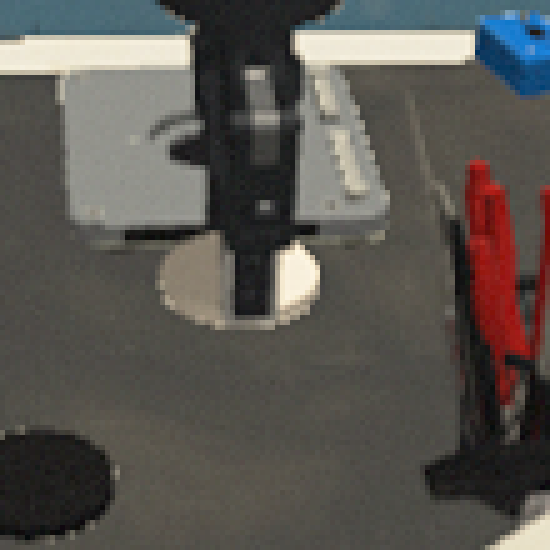

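The plate is level and centred in the grip. I'll carry it over the pocket.

Request:
carry_out(offset=[[2,-30,0],[4,-70,0],[6,-110,0],[8,-150,0],[10,-178,0],[10.1,-191.4,0],[10.1,-191.4,15],[10.1,-191.4,22],[10.1,-191.4,25],[10.1,-191.4,25]], delta_rot=[[0,0,0],[0,0,0],[0,0,0],[0,0,0],[0,0,0],[0,0,0],[0,0,0],[0,0,0],[0,0,0],[0,0,0]])

```text
t: 11.7
ee_pos: [0.5148, 0.34, 0.2069]
tool_rot: [0.0, 1.0, -0.0, -0.001]
wrist_force: [-0.6, 0.0, -0.5]
grip_width: 0.728
finger_force: 27.5
```

```bash
python3 - <<'E'
from h import *
go([.5145,.3405,.2035])
for c in ("top","side"):
    im,d,w=cloud(c); z=w[...,2]
    b=(abs(w[...,0]-.51)<.12)&(abs(w[...,1]-.34)<.12)
    f=b&(abs(z-.031)<.004); P=w[f]; print(c,f.sum(),np.percentile(P[:,:2],[.5,99.5],axis=0).round(4))
E
```

```text
off [-0.3 -0.5  3.4] rot [ 0.    0.13 -0.01] pos [0.5148 0.34   0.2069] F [-0.56  0.01 -0.55] t 11.7
top 3352 [[0.4386 0.2534]
 [0.5871 0.4221]]
side 1513 [[0.4402 0.2513]
 [0.5884 0.4228]]
```

Request:
carry_out(offset=[[-0.3,-0.5,1],[-0.3,-0.5,2],[-0.3,-0.5,3],[-0.3,-0.5,3.5],[-0.3,-0.5,3.5]], delta_rot=[[0,0,0],[0,0,0],[0,0,0],[0,0,0],[0,0,0]])

```text
t: 12.3
ee_pos: [0.5146, 0.3414, 0.2041]
tool_rot: [-0.001, 1.0, 0.0, -0.0]
wrist_force: [-0.3, -0.2, -0.7]
grip_width: 0.718
finger_force: 27.5
```

Request:
carry_out(offset=[[0,0,0.5],[0,0,1],[0,0,1]], delta_rot=[[0,0,0],[0,0,0],[0,0,0]])

```text
t: 12.6
ee_pos: [0.5148, 0.3415, 0.2036]
tool_rot: [-0.001, 1.0, 0.0, -0.0]
wrist_force: [-0.6, -0.4, 1.1]
grip_width: 0.727
finger_force: 27.8
```

Request:
carry_out(offset=[[0,0,0.5],[0,0,0.5],[0,0,0.5]], delta_rot=[[0,0,0],[0,0,0],[0,0,0]])

```text
t: 12.9
ee_pos: [0.5148, 0.3415, 0.2032]
tool_rot: [-0.001, 1.0, 0.0, -0.0]
wrist_force: [-0.9, -0.7, 4.3]
grip_width: 0.726
finger_force: 28.1
```

Request:
carry_out(offset=[[0,0,0.5],[0,0,0.5],[0,0,0.5]], delta_rot=[[0,0,0],[0,0,0],[0,0,0]])

```text
t: 13.2
ee_pos: [0.5145, 0.3411, 0.202]
tool_rot: [-0.0, 1.0, 0.0, -0.001]
wrist_force: [-0.7, -2.1, 3.2]
grip_width: 0.721
finger_force: 28.3
```

Request:
carry_out(offset=[[-0.3,0.5,0],[-0.5,1,0],[-0.5,1,0]], delta_rot=[[0,0,0],[0,0,0],[0,0,0]])

```text
t: 13.5
ee_pos: [0.5139, 0.3404, 0.2015]
tool_rot: [-0.001, 1.0, 0.0, -0.001]
wrist_force: [0.6, -0.6, -0.0]
grip_width: 0.725
finger_force: 28.0
```

Request:
carry_out(offset=[[0,0,0.5],[0,0,0.5],[0,0,0.5]], delta_rot=[[0,0,0],[0,0,0],[0,0,0]])

```text
t: 13.8
ee_pos: [0.514, 0.3403, 0.2012]
tool_rot: [-0.001, 1.0, 0.0, -0.001]
wrist_force: [-0.9, 0.8, -0.7]
grip_width: 0.723
finger_force: 27.9
```

The force vanished, so the plate has entered the pocket. I'll go down until the fingertips touch the face.

Request:
carry_out(offset=[[0,0,0.5],[0,0,1],[0,0,1]], delta_rot=[[0,0,0],[0,0,0],[0,0,0]])

```text
t: 14.1
ee_pos: [0.514, 0.3403, 0.2005]
tool_rot: [-0.001, 1.0, 0.0, -0.001]
wrist_force: [-1.5, 0.2, -0.1]
grip_width: 0.721
finger_force: 28.0
```

Request:
carry_out(offset=[[0,0,0.5],[0,0,1],[0,0,1]], delta_rot=[[0,0,0],[0,0,0],[0,0,0]])

```text
t: 14.4
ee_pos: [0.5139, 0.3404, 0.1995]
tool_rot: [-0.001, 1.0, 0.0, -0.001]
wrist_force: [-2.2, 1.1, -0.2]
grip_width: 0.726
finger_force: 28.0
```

Request:
carry_out(offset=[[-0.3,0,0.5],[-0.5,0,1],[-0.5,0,1]], delta_rot=[[0,0,0],[0,0,0],[0,0,0]])

```text
t: 14.7
ee_pos: [0.5137, 0.3404, 0.199]
tool_rot: [-0.001, 1.0, 0.0, -0.0]
wrist_force: [-1.6, -0.8, 2.3]
grip_width: 0.723
finger_force: 29.3
```

Tips have reached the face. Releasing and rising.

Request:
carry_out(offset=[[0,0,-0.5],[0,0,-0.5],[0,0,-0.5],[0,0,-0.5],[0,0,-0.5]], delta_rot=[[0,0,0],[0,0,0],[0,0,0],[0,0,0],[0,0,0]], fingers=74)

```text
t: 15.2
ee_pos: [0.5137, 0.3404, 0.1991]
tool_rot: [-0.001, 1.0, 0.0, -0.0]
wrist_force: [0.4, 0.7, 0.1]
grip_width: 0.864
finger_force: 0.0
```

Request:
carry_out(offset=[[0,0,-10],[0,0,-40],[-30,0,-80],[-70,0,-110],[-110,0,-130],[-110,0,-130]], delta_rot=[[0,0,0],[0,0,0],[0,0,0],[0,0,0],[0,0,0],[0,0,0]])

```text
t: 15.8
ee_pos: [0.401, 0.34, 0.3337]
tool_rot: [-0.004, 1.0, 0.002, 0.001]
wrist_force: [1.5, -0.0, 0.6]
grip_width: 0.868
finger_force: 0.0
```

```bash
python3 - <<'E'
from h import *
out=[]
for c in ("top","side"):
    im,d,w=cloud(c); z=w[...,2]
    k=(im.min(2)>215)&(np.hypot(w[...,0]-.514,w[...,1]-.34)<.045)&(z>.01)&(z<.06); P=w[k]
    A=np.c_[P[:,:2]-P[:,:2].mean(0),np.ones(len(P))]; s=np.linalg.lstsq(A,P[:,2],rcond=None)[0]
    f=(np.hypot(w[...,0]-.514,w[...,1]-.34)>.036)&(np.hypot(w[...,0]-.514,w[...,1]-.34)<.055)&(z>.02)&(z<.05)
    print(c,k.sum(),P.mean(0).round(4),"slope deg",np.degrees(s[:2]).round(2),"face z",np.median(z[f]),np.ptp(P,0).round(3))
    v,u=np.where(k); v0,u0=int(v.mean()),int(u.mean()); out.append(im[v0-40:v0+40,u0-50:u0+50].repeat(4,0).repeat(4,1))
save("f.png",np.hstack(out))
E
```

```text
top 776 [0.5138 0.3399 0.031 ] slope deg [-0.32 -0.3 ] face z 0.031042672624289728 [0.086 0.081 0.01 ]
side 80 [0.5144 0.3367 0.0316] slope deg [-0.18  0.59] face z 0.031716191828970765 [0.057 0.05  0.004]
```

View pics/f.png

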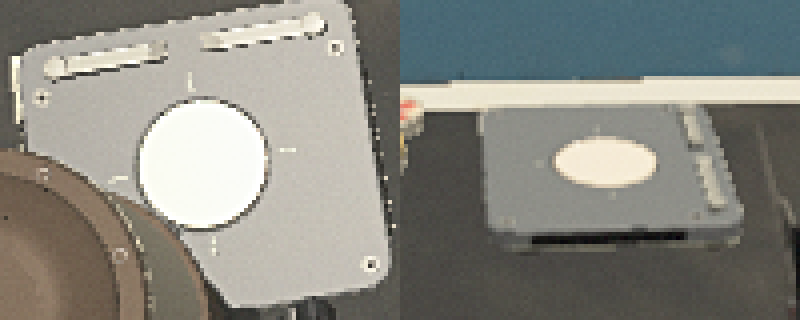

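The plate is in the pocket, flush and level: its top is at 31.0 mm against a face at 31.0 mm, with a slope under 0.6°. The gripper is clear of it.

```bash
python3 -c "
from rig import finish_job
print(finish_job())"
```

```text
the job is handed in; nothing more can be done
None
```

The white plate is seated in the stage pocket, flush and level with the grey face by camera measurement, released with the gripper clear, and the job was handed in at about 16 s of the 58 s allowed.

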